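# Clamp the gauge bar that fits the holder

### The job

Pick out of the white rack the one gauge bar that just fills the grey bar holder's bay when the holder's jaw is fully home, and lay it down gently, not dropped, in the bay along the blue strip, sliding the jaw open first to make room. Then slide the flush jaw, which has no handle and moves only by pressing on its top, fully home so that the bar is held between jaw and stop. Leave the other three bars in the rack and do not knock over or shift the bottles, the vial or the marker.

Things in the scene. Friction and masses are not known exactly. Their poses are not given: they have to be found in the camera images.
- bar_46_c (a point): a loose plain aluminium gauge bar 46 mm long, 22 mm wide and 26 mm high, about 74 g (the shortest of the four look-alikes), lying in one lane of the rack. This point is the bar's centre; x along its length, y across its width, z up.
- bar_52_c (a point): a loose plain aluminium gauge bar 52 mm long, 22 mm wide and 26 mm high, about 83 g (the second shortest of the four look-alikes), lying in one lane of the rack. This point is the bar's centre; x along its length, y across its width, z up.
- bar_58_c (a point): a loose plain aluminium gauge bar 58 mm long, 22 mm wide and 26 mm high, about 93 g (the second longest of the four look-alikes), lying in one lane of the rack. This point is the bar's centre; x along its length, y across its width, z up.
- bar_64_c (a point): a loose plain aluminium gauge bar 64 mm long, 22 mm wide and 26 mm high, about 102 g (the longest of the four look-alikes), lying in one lane of the rack. This point is the bar's centre; x along its length, y across its width, z up.
- rack_floor (a point): top of the floor of the white bar rack, fixed, 6 mm above the bench: floor 92 (x) x 138 (y) mm. Four lanes along x at y = -48, -16, 16, 48 mm hold the bars in any order. Dividers 6 mm thick, 44 long, 20 high between and outside the lanes leave no room for a finger beside a bar; its two ends are free, so it can only be taken lengthways, by the ends, from above.
- bay (a point): grey bar holder, fixed; point on the bay floor, 8 mm above the bench, mid-bay as with the jaw home. x runs from the jaw to the stop, z up. Base x -112..52, y +-44 mm. Stop face at x = 30 mm; jaw face at x = -46 mm open (bay 76 mm long), -30 mm home (bay 60 mm). A 60 x 26 mm blue strip along x marks the bar's place.
- stop_top (a point): top of the holder's fixed stop (20 mm in x, 64 mm in y), 38 mm above the bench; axes as bay. Stop, jaw and the cheeks beside the jaw (x -110..-48 mm, y +-32..42 mm of bay) rise 4 mm above a bar in the bay and leave no room for fingers at its ends. The bay's sides are open: there a bar must be held across its width, so re-grasp it on free bench.
- jaw (a joint): travel of the holder's jaw, m: 0 = fully open, 0.016 = fully home; grows towards the stop (+x of bay). It stays where it is left; about 1.2 N of friction; at the start it is half to almost fully closed, so too tight to lay a bar in.
- jaw_top (a point): centre of the flat top of the jaw, an aluminium block 56 mm (x) x 60 mm (y) with black lines across it, between the grey cheeks and flush with them, 38 mm above the bench, no handle. This point moves with the jaw, axes as bay. Press down on it with some 5 to 15 N and drag it along x.
- dye_c (a point): bystander: white bottle with red cap, 34 mm diameter, 67 mm high; point at its centre. Stands behind the rack.
- vial_c (a point): bystander: small glass vial with grey cap, 23 mm diameter, 51 mm high; point at its centre. Stands beside the holder.
- amber_c (a point): bystander: amber bottle with black cap, 58 mm diameter, 117 mm high; point at its centre. Stands behind the holder's stop.
- marker_c (a point): bystander: black marker pen lying on the bench, 138 mm along its y, 12 mm across; point at its centre. It lies somewhere in front of the microscope.
- microscope_foot (a point): fixed point on the bench at the middle of the front of the big white microscope, which reaches from here 0.45 m back (+x), 0.12 m to either side and 0.59 m up: pass in front of it. Rack on one side of it, holder on the other, which way round varies. Flat bench begins at x = 0.415 m, behind a front lip 4 mm high; a wall stands at y = -0.40 m.
Mind the look-alikes: they are no part of the job. Leave any purple look-alike of the part that bears bar_58_c alone.

How it is judged:
By the outcome, as a careful person would: the job done as asked, in the order asked, and still so for the second after the job is handed in, with the robot touching nothing.
It also fails if it takes over 72 s, if anything falls off the work surface, if the arm or the gripper's body presses on something with over 40 N, if the wrist force passes 120 N, or if a joint passes its speed limit or range.

### The arm

A 7-joint arm with a two-finger parallel gripper is mounted at the origin on a cart in front of the work surface, level with it; the furniture and walls round the work are solid. World frame = base frame: x ahead of the robot, y to its left, z up, the work surface at z = 0. Lengths are in m, angles in degrees, forces in N, time in s.
With the tool pointing down it reaches from about 0.425 to 0.875 m from the base axis. Payload 4.7 kg.
Tool frame: the origin (TCP) lies at the very end of the fingers, on their centre line; the grasp point (between the pads) lies 19 mm behind it; z points along the fingers, y is the line along which they close (so a half turn about z gives the same grasp; the last joint's range is limited). The gripper opens to 87 mm and grips with 3 to 60 N. Pads are 19 mm wide; open, the fingers measure 117 mm over their backs; the gripper's body (75 mm by 190 mm) begins 51 mm behind the grasp point.
Start: joints at [-71.843, 18.392, -4.016, 83.108, 1.295, 78.541, -3.26], TCP at [0.194, 0.62, 0.223] pointing down, gripper open.
Joint ranges: [-163.93, 163.93], [-17.29, 119.83], [-79.2, 71.16], [3.27, 140.29], [-89.18, 269.18], [5.43, 117.66], [-154.24, 154.24]. Speed limits (degrees/s): [147.25, 147.25, 180, 180, 180, 180, 180].

### API

Orientations are given as [roll, pitch, yaw] about the fixed x, y, z axes, in that order (R = Rz(yaw) Ry(pitch) Rx(roll)).
In Python, from cell import get_obs, read_camera, sign_off, silhouettes gives the robot as it stands.
- The arm moves only by the tool play_rows, never from a script. Its argument "steps" is a list that holds one entry, the list of rows, each a list of 7 numbers: the shift along the tool's x, y, z in m, then the turn, a rotation vector about the tool's x, y, z in rad, then the finger opening in m, from 0 to 0.087. A call has 1 to 12 rows; each row shifts and turns the commanded pose from where the row before left it, along the tool's axes as they then stand; what a row does not reach is not made up. A row lasts 1/10 s, in which the tool goes at most 50 mm and 8.59 degrees, less where a joint would pass 70% of its speed; a pose out of reach is approached as far as the arm can. A call is refused whole if a number of a shift passes 0.05 or a number of a turn 0.15, either way. A call with a gripper value outside its range is refused whole. The fingers move at their own pace and stop on an object; "force" is the grip in N (left out, the last holds). Time passes only in rows, so rows that do not move let the fingers close. It gives the time, the measured TCP pose, the force, the opening and the grip force at its end, in the units of the state.
- get_obs(): the state, without advancing time (a new reading comes with each control period).
- read_camera(name): name is "scene" or "top" or "wrist"; returns a dict with "frame" (400x640x3 uint8, red, green, blue), "intrinsics" (3x3 intrinsics, pixels), "k1" (the pictures are not rectified: a ray, as slopes to the right and down, at radius r is drawn at 1 + k1 r^2 times it, then the intrinsics apply), "view" (4x4, takes a point from world to camera coordinates). Camera axes: x right, y up, looking along -z (the intrinsics and any distortion apply to the point x, -y, -z); pixel columns grow to the right and rows downward; lengths in m; the calibration is good to about 2 mm. A picture is of the moment at which its call begins. There is no depth.
- sign_off(): hands the job in; it is judged then, once.
Trained networks look in the newest picture that a camera, given by its name, has taken for a name from the list of things; names that differ only in an ending like _2 or _b are one class to them, and where a whole thing is asked for, a point or a joint stands for the part that bears it (a point fixed in the world has none). Each returns a list of dicts, best first, with "p" (0 to 1); they miss things now and then, are a little off and sometimes report something else, mostly with a low value. They report only what shows in the picture. A call takes as long as a camera call. They do not tell look-alikes from the thing itself.
- silhouettes(camera, name): "pixels" (400x640 bool, what is visible of it) and "extent" ([left, top, right, bottom] in pixels, round what is visible of it).
The state is a dict: "time_s": time; "qpos": joint angles; "joint_velocities": joint speeds; "effort": joint torques, N m; "tool_pos": TCP position; "tool_rot": TCP orientation; "force": force on the tool from outside, world axes, zero at the start; "wrist_torque": the same for the moment, N m; "grip_width": finger opening in m; "grasp_force": force on a finger pad.
Only numpy, scipy, OpenCV 4.12 (cv2) and the standard library are available. Lean on these libraries where they do the work, as an engineer would, in place of code of your own. Each camera call takes 0.05 s, during which the arm holds its last target. There are 200 camera calls.

## Working session

There is one attempt and no reset: what is moved stays moved. The work goes in short steps, Python scripts to look and compute and a tool call to move; the robot and the scene stay as the last step left them, time stands still between calls to the robot, and variables do not carry over. Pictures are saved under pics/ and viewed, at most 10 in all, crops included, and the job is handed in when it is done.

Besides the shell and the picture viewer there is one more tool, called after ">>>" as a command line: name --argument value ..., lists and objects as JSON in quotes. play_rows: Moves the arm, as the interface text tells. Its arguments: {"type":"object","properties":{"steps":{"type":"array","items":{"type":"array","items":{"type":"array","items":{"type":"number"}}}},"force":{"type":"number"}},"required":["steps"]}

```bash
mkdir -p pics; ls; python3 - <<'E'
from cell import *
import cv2,numpy as np
o=get_obs();print({k:np.round(v,3).tolist() for k,v in o.items()})
for c in("scene","top","wrist"):
    r=read_camera(c);cv2.imwrite(f"pics/{c}0.png",r["frame"][:,:,::-1])
    print(c,r["intrinsics"].tolist(),r["k1"],np.round(r["view"],4).tolist())
    if c!="wrist":
        for n in("bar_58_c","rack_floor","jaw","jaw_top","bay","dye_c","vial_c","amber_c","marker_c"):
            try: print(n,[(round(float(d["p"]),2),np.array(d["extent"]).tolist()) for d in silhouettes(c,n)][:7])
            except Exception as e: print(n,e)
E
```

```text
pics
{'time_s': 0.0, 'qpos': [-71.842, 18.438, -4.018, 83.175, 1.295, 78.542, -3.26], 'joint_velocities': [-0.099, -0.005, -0.114, 0.015, -0.009, -0.02, 0.004], 'effort': [0.0, -49.128, -0.404, -31.253, -0.064, 0.044, 0.0], 'tool_pos': [0.194, 0.62, 0.221], 'tool_rot': [-179.891, 0.005, 162.653], 'force': [1.236, 0.183, 0.797], 'wrist_torque': [-0.043, -0.009, 0.012], 'grasp_force': 0.0, 'grip_width': 0.087}
scene [[378.79664369145996, 0.0, 311.2474459435697], [0.0, 378.79664369145996, 203.93101445331214], [0.0, 0.0, 1.0]] -0.045813001593045785 [[-0.6221, -0.7828, 0.0117, 0.4135], [0.6678, -0.5228, 0.5298, -0.413], [-0.4087, 0.3374, 0.848, -0.8954], [0.0, 0.0, 0.0, 1.0]]
bar_58_c [(0.73, [417.7, 161.5, 436.1, 182.3]), (0.7, [355.4, 207.9, 374.9, 216.0]), (0.67, [371.2, 167.9, 387.4, 186.3])]
rack_floor [(0.81, [356.4, 161.9, 403.3, 197.9])]
jaw [(0.62, [242.7, 276.8, 269.3, 306.7]), (0.51, [348.9, 137.2, 361.9, 152.8])]
jaw_top [(0.57, [239.4, 274.8, 272.4, 306.9])]
bay [(0.92, [213.5, 253.8, 280.3, 315.9])]
dye_c [(0.61, [348.5, 135.9, 359.7, 156.4])]
vial_c [(0.44, [199.1, 290.5, 2
[... 577 characters left out ...]
.2])]
jaw [(0.94, [225.2, 213.3, 248.9, 235.8]), (0.23, [421.5, 195.5, 434.7, 215.7])]
jaw_top [(0.69, [227.2, 214.7, 248.9, 239.6]), (0.39, [387.3, 185.6, 437.4, 222.4])]
bay [(0.88, [217.6, 185.2, 258.7, 248.4])]
dye_c [(0.67, [402.9, 153.1, 417.6, 171.2])]
vial_c [(0.56, [195.9, 196.5, 209.7, 209.1])]
amber_c [(0.84, [216.1, 147.7, 239.6, 170.7]), (0.71, [400.1, 192.2, 410.9, 215.1])]
marker_c [(0.45, [274.0, 240.5, 320.3, 246.0])]
wrist [[278.1795373994857, 0.0, 318.1738091992204], [0.0, 278.1795373994857, 205.2594279516517], [0.0, 0.0, 1.0]] -0.02964253887565018 [[0.2989, 0.9543, 0.0012, -0.6491], [-0.9118, 0.286, -0.2947, 0.035], [-0.2816, 0.087, 0.9556, -0.3918], [0.0, 0.0, 0.0, 1.0]]
```

```bash
python3 - <<'E'
import cv2
im=cv2.imread("pics/top0.png")[135:265,170:480]
cv2.imwrite("pics/topcrop.png",cv2.resize(im,(800,335),interpolation=cv2.INTER_CUBIC))
E
```

```text
(no output)
```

View pics/topcrop.png

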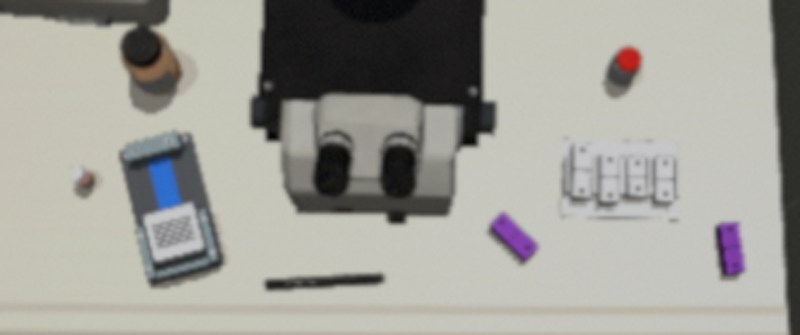

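View pics/scene0.png

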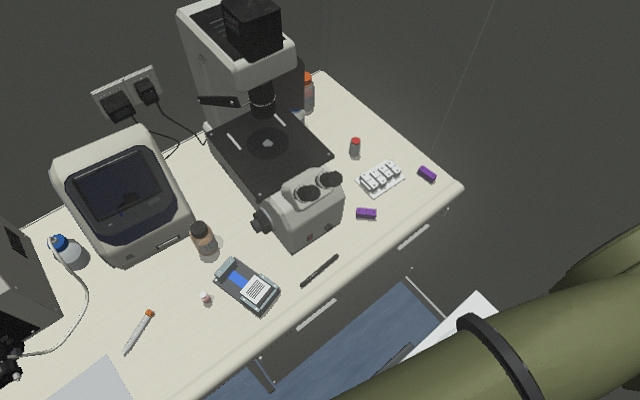

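```bash
cat > h.py <<'E'
import numpy as np,cv2
from cell import *
def project(c,P):
    P=np.atleast_2d(P);v=np.array(c["view"]);q=P@v[:3,:3].T+v[:3,3]
    s=np.c_[q[:,0],-q[:,1]]/-q[:,2:3];s=s*(1+c["k1"]*(s**2).sum(1,keepdims=True))
    K=np.array(c["intrinsics"]);return s@K[:2,:2].T+K[:2,2]
def ground(c,uv,z):
    uv=np.atleast_2d(uv).astype(float);K=np.array(c["intrinsics"]);v=np.array(c["view"])
    s=cv2.undistortPoints(uv[:,None],K,np.array([c["k1"],0,0,0.]))[:,0]
    d=np.c_[s[:,0],-s[:,1],-np.ones(len(s))]@v[:3,:3];o=-v[:3,:3].T@v[:3,3]
    return o+d*((z-o[2])/d[:,2])[:,None]
E
python3 - <<'E'
from h import *
t=read_camera("top");s=read_camera("scene")
C=lambda x,y:(x/2.58+170,y/2.577+135)
def g(n,pts,z): print(n,np.round(ground(t,[C(*p) for p in pts],z),3)[:,:2].tolist())
g("rack corners(floor .006)",[(562,216),(677,219),(676,143),(566,140)],.006)
g("bars ends",[(581,143),(581,200),(608,152),(608,205),(636,152),(636,197),(664,155),(664,203)],.032)
g("jaw top",[(143,213),(193,203),(207,252),(158,263)],.038)
g("stop top",[(121,150),(178,134),(184,145),(126,160)],.038)
g("strip",[(148,161),(173,157),(184,202),(160,207)],.008)
g("base",[(152,284),(222,264)],.008)
g("purple",[(514,238),(730,249)],.02)
g("marker",[(266,285),(383,278)],.006); g("vial",[(83,176)],.04); g("amber",[(143,40)],.117);g("dye",[(629,60)],.067)
g("scope front",[(395,218),(284,150),(460,150)],.05)
E
```

```text
rack corners(floor .006) [[0.53, -0.136], [0.527, -0.271], [0.617, -0.273], [0.62, -0.143]]
bars ends [[0.611, -0.157], [0.544, -0.155], [0.6, -0.188], [0.538, -0.186], [0.601, -0.22], [0.548, -0.219], [0.597, -0.253], [0.541, -0.251]]
jaw top [[0.526, 0.345], [0.538, 0.288], [0.481, 0.27], [0.468, 0.326]]
stop top [[0.599, 0.374], [0.618, 0.308], [0.605, 0.301], [0.587, 0.367]]
strip [[0.593, 0.348], [0.597, 0.318], [0.544, 0.303], [0.538, 0.331]]
base [[0.448, 0.337], [0.471, 0.257]]
purple [[0.502, -0.079], [0.49, -0.328]]
marker [[0.448, 0.206], [0.456, 0.071]]
vial [[0.568, 0.416]]
amber [[0.707, 0.338]]
dye [[0.701, -0.209]]
scope front [[0.519, 0.057], [0.597, 0.184], [0.598, -0.016]]
```

>>> play_rows --steps '[[[0,0,0,0,0,-0.145,0.04],[0,0,0,0,0,-0.145,0.02],[0,0,0,0,0,-0.145,0],[0,0,0,0,0,-0.145,0]]]'

```text
time_s: 1.55
tool_pos: [0.1938, 0.6205, 0.2226]
tool_rot: [180.0, 0.0, -163.8]
force: [-0.1, 0.9, -0.6]
grip_width: 0.0622
grasp_force: 0.0
```

>>> play_rows --steps '[[[-0.0173,-0.0322,0.004,0,0,0,0],[-0.0173,-0.0322,0.004,0,0,0,0],[-0.0173,-0.0322,0.004,0,0,0,0],[-0.0173,-0.0322,0.004,0,0,0,0],[-0.0173,-0.0322,0.004,0,0,0,0],[-0.0173,-0.0322,0.004,0,0,0,0],[-0.0173,-0.0322,0.004,0,0,0,0],[-0.0173,-0.0322,0.004,0,0,0,0],[-0.0173,-0.0322,0.004,0,0,0,0],[-0.0173,-0.0322,0.004,0,0,0,0],[-0.0173,-0.0322,0.004,0,0,0,0],[-0.0173,-0.0322,0.004,0,0,0,0]]]'

```text
time_s: 2.75
tool_pos: [0.5002, 0.3045, 0.1747]
tool_rot: [180.0, 0.0, -164.1]
force: [1.2, 0.4, -0.0]
grip_width: 0.0005
grasp_force: 0.0
```

```bash
python3 - <<'E'
from h import *
read_camera("wrist")
c=read_camera("wrist");o=get_obs();print(o["time_s"],np.round(o["tool_pos"],4),np.round(o["tool_rot"],2),np.round(o["force"],2))
cv2.imwrite("pics/w1.png",c["frame"][:,:,::-1])
np.savez("w1.npz",**c)
for n in("jaw_top","jaw","vial_c","bar_58_c"): print(n,[(round(float(d["p"]),2),np.round(d["extent"]).tolist()) for d in silhouettes("wrist",n)][:3])
E
```

```text
2.85 [0.5035 0.2992 0.1741] [-1.7978e+02  5.0000e-02 -1.6465e+02] [-0.13 -0.7   1.05]
jaw_top [(0.75, [305.0, 171.0, 356.0, 223.0])]
jaw [(0.76, [305.0, 168.0, 359.0, 222.0])]
vial_c [(0.51, [137.0, 93.0, 258.0, 126.0])]
bar_58_c [(0.56, [0.0, 80.0, 37.0, 134.0])]
```

View pics/w1.png

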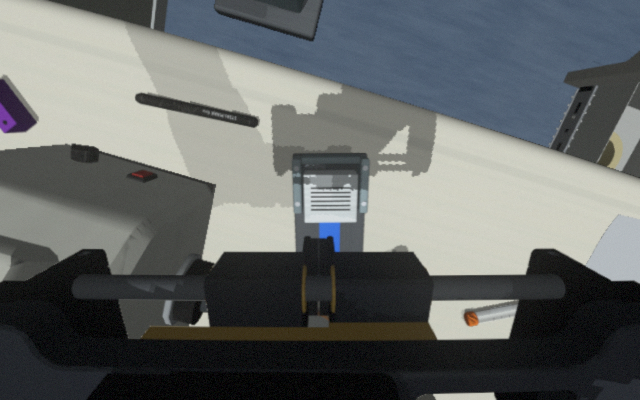

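```bash
python3 - <<'E'
from h import *
c=dict(np.load("w1.npz"))
im=c["frame"][:,:,::-1]
cv2.imwrite("pics/w1c.png",cv2.resize(im[145:265,270:390],(600,600),interpolation=cv2.INTER_CUBIC))
print(np.round(ground(c,[(304,171),(358,171),(358,222),(304,222)],.038),4))
print("strip",np.round(ground(c,[(320,222),(340,222)],.008),4))
print("marker",np.round(ground(c,[(137,97),(258,123)],.006),4))
s=read_camera("scene");print("scope",np.round(ground(s,[(288,252),(342,222)],0.02),3))
print("left free",np.round(ground(s,[(130,350),(170,290),(120,390)],0.0),3))
E
```

```text
[[0.4825 0.2734 0.038 ]
 [0.4669 0.3298 0.038 ]
 [0.5231 0.3478 0.038 ]
 [0.5396 0.2881 0.038 ]]
strip [[0.5456 0.3089 0.008 ]
 [0.5389 0.3332 0.008 ]]
marker [[0.4563 0.0695 0.006 ]
 [0.4487 0.2084 0.006 ]]
scope [[ 0.544  0.178  0.02 ]
 [ 0.524 -0.001  0.02 ]]
left free [[0.579 0.638 0.   ]
 [0.656 0.487 0.   ]
 [0.51  0.697 0.   ]]
```

View pics/w1c.png

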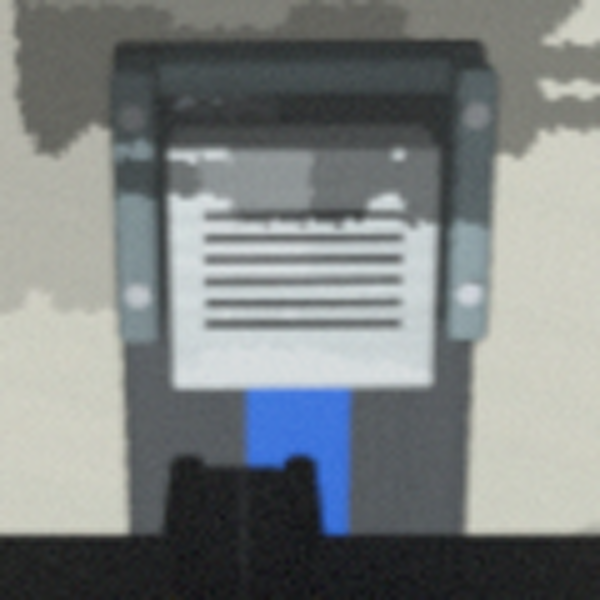

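>>> play_rows --steps '[[[-0.0039,0.0108,0.03,0,0,0,0],[0,0,0.035,0,0,0,0],[0,0,0.03,0,0,0,0],[0,0,0.02,0,0,0,0],[0,0,0.013,0,0,0,0],[0,0,0.003,0,0,0,0],[0,0,0,0,0,0,0],[0,0,0,0,0,0,0]]]'

```text
time_s: 3.9
tool_pos: [0.5009, 0.3179, 0.045]
tool_rot: [179.9, 0.1, -164.1]
force: [-0.0, -0.5, 0.1]
grip_width: 0.0005
grasp_force: 0.0
```

>>> play_rows --steps '[[[0,-0.007,0.003,0,0,0,0],[0,0,0.003,0,0,0,0],[0,0,0.001,0,0,0,0],[0,0,0.001,0,0,0,0],[0,0,0.001,0,0,0,0],[0,0,0,0,0,0,0]]]'

```text
time_s: 4.5
tool_pos: [0.5057, 0.3099, 0.0383]
tool_rot: [180.0, 0.4, -164.2]
force: [0.2, -3.9, 14.3]
grip_width: 0.0002
grasp_force: 7.1
```

>>> play_rows --steps '[[[0.002,0,-0.0003,0,0,0,0],[0.002,0,0,0,0,0,0],[0.002,0,0,0,0,0,0],[0.002,0,0,0,0,0,0],[0.002,0,0,0,0,0,0],[0.002,0,0,0,0,0,0],[0,0,0,0,0,0,0]]]'

```text
time_s: 5.2
tool_pos: [0.4946, 0.3068, 0.0384]
tool_rot: [180.0, 0.4, -164.2]
force: [2.1, -2.2, 11.8]
grip_width: 0.0005
grasp_force: 5.8
```

>>> play_rows --steps '[[[0.002,0,0,0,0,0,0],[0.002,0,0,0,0,0,0],[0,0,0,0,0,0,0]]]'

```text
time_s: 5.5
tool_pos: [0.4918, 0.3068, 0.0384]
tool_rot: [179.9, 0.6, -164.2]
force: [4.9, -1.1, 8.2]
grip_width: 0.0004
grasp_force: 4.0
```

>>> play_rows --steps '[[[0,0,-0.02,0,0,0,0],[0,0,-0.04,0,0,0,0.03],[0,0,-0.04,0,0,0,0.087],[0,0,-0.02,0,0,0.14,0.087],[0.03,0,0,0,0,0.14,0.087],[0.033,0,0,0,0,0,0.087],[0,0,0,0,0,0,0.087],[0,0,0,0,0,0,0.087]]]'

```text
time_s: 6.3
tool_pos: [0.4238, 0.302, 0.1553]
tool_rot: [180.0, 0.1, 179.9]
force: [0.3, -0.9, -0.5]
grip_width: 0.0487
grasp_force: 0.0
```

```bash
python3 - <<'E'
from h import *
c=read_camera("wrist");o=get_obs();print(o["time_s"],np.round(o["tool_pos"],4),np.round(o["tool_rot"],2),np.round(o["force"],2))
cv2.imwrite("pics/w2.png",c["frame"][:,:,::-1]);np.savez("w2.npz",**c)
b=np.array([.5674,.3279]);a=np.deg2rad(15.4);R=np.array([[np.cos(a),-np.sin(a)],[np.sin(a),np.cos(a)]])
P=lambda x,y,z:np.r_[b+R@[x,y],z]
im=c["frame"][:,:,::-1].copy()
q=project(c,[P(-.046,-.03,.038),P(-.046,.03,.038),P(-.048,.037,.038),P(-.048,-.037,.038),P(-.11,-.042,.038),P(-.11,.042,.038),P(.03,.032,.038),P(.03,-.032,.038)]);print(np.round(q,1))
x0=int(q[:,0].mean());y0=int(q[:,1].mean());x0=min(max(x0,80),560);y0=min(max(y0,75),325)
cr=cv2.resize(im[y0-75:y0+75,x0-80:x0+80],None,fx=5,fy=4*1.0,interpolation=cv2.INTER_CUBIC)
for u,v in q: cv2.circle(cr,(int((u-x0+80)*5),int((v-y0+75)*4)),3,(0,0,255),1)
cv2.imwrite("pics/w2c.png",cr)
E
```

```text
6.35 [0.4245 0.3018 0.1552] [1.7997e+02 7.0000e-02 1.7983e+02] [0.19 0.32 0.98]
[[306.1 289.3]
 [356.2 277.1]
 [361.7 274.2]
 [299.8 289.2]
 [279.3 243.5]
 [353.5 224.4]
 [371.7 328.6]
 [321.6 339.9]]
```

View pics/w2c.png

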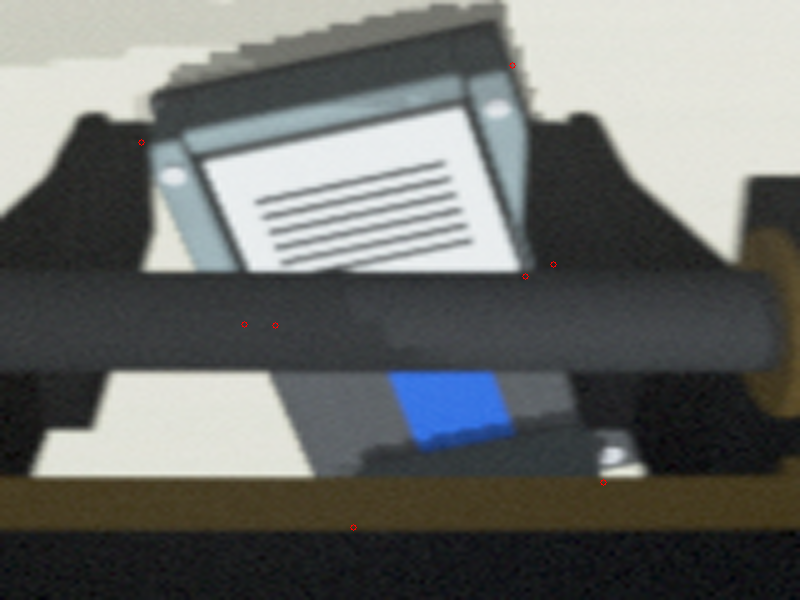

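>>> play_rows --steps '[[[-0.003,-0.025,0,0,0,0,0.087],[-0.003,-0.042,0,0,0,0,0.087],[0,-0.044,0,0,0,0,0.087],[0,-0.044,0,0,0,0,0.087],[0,-0.044,0,0,0,0,0.087],[0,-0.044,0,0,0,0,0.087],[0,-0.044,0,0,0,0,0.087],[0,-0.044,0,0,0,0,0.087],[0,-0.044,0,0,0,0,0.087],[0,-0.044,0,0,0,0,0.087],[0,-0.044,0,0,0,0,0.087],[0,-0.042,0,0,0,0,0.087]]]'

```text
time_s: 7.55
tool_pos: [0.4286, -0.2064, 0.1554]
tool_rot: [-179.9, 0.1, 179.7]
force: [0.4, 0.8, -1.0]
grip_width: 0.0869
grasp_force: 0.0
```

>>> play_rows --steps '[[[-0.03,0,0,0,0,0,0.087],[-0.045,0,0,0,0,0,0.087],[-0.045,0,0,0,0,0,0.087],[-0.03,0,0,0,0,0,0.087],[0,0,0,0,0,0,0.087],[0,0,0,0,0,0,0.087],[0,0,0,0,0,0,0.087]]]'

```text
time_s: 8.25
tool_pos: [0.5774, -0.2048, 0.1548]
tool_rot: [-180.0, -0.0, 179.7]
force: [0.0, -0.5, -0.5]
grip_width: 0.0872
grasp_force: 0.0
```

```bash
python3 - <<'E'
from h import *
c=read_camera("wrist");o=get_obs();print(o["time_s"],np.round(o["tool_pos"],4),np.round(o["tool_rot"],2),np.round(o["force"],2))
np.savez("w3.npz",**c)
q=project(c,[(.57,-.204,.02)])[0];print(q)
for d in silhouettes("wrist","bar_58_c"): print(round(float(d["p"]),2),np.round(d["extent"],1).tolist(),d["pixels"].sum())
im=c["frame"][:,:,::-1]
x0=int(np.clip(q[0],100,540));y0=int(np.clip(q[1],75,325));print(x0-100,y0-75)
cv2.imwrite("pics/w3c.png",cv2.resize(im[y0-75:y0+75,x0-100:x0+100],None,fx=4,fy=4,interpolation=cv2.INTER_CUBIC))
E
```

```text
8.3 [ 0.5774 -0.2045  0.155 ] [ 1.8000e+02 -1.0000e-02  1.7974e+02] [ 0.05 -1.19  0.31]
[319.75991255 190.25388363]
0.87 [178.7, 81.5, 219.0, 148.0] 1816
0.81 [320.1, 163.2, 346.2, 222.5] 1178
0.57 [409.1, 101.9, 466.3, 153.6] 1478
219 115
```

View pics/w3c.png

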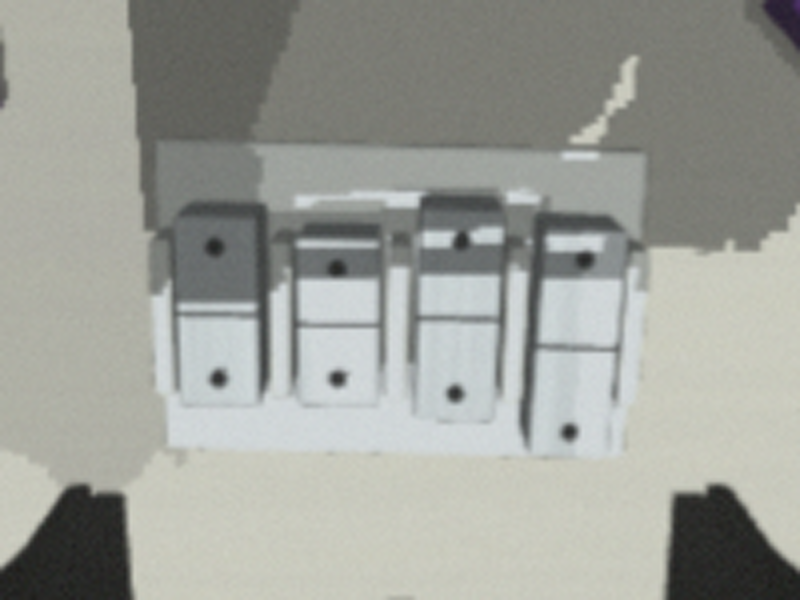

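```bash
python3 - <<'E'
from h import *
c=dict(np.load("w3.npz"))
for n,p in dict(b52=[(221,213),(220,405)],b46=[(339,236),(338,405)],b58=[(461,208),(455,418),(458,319)],b64=[(582,223),(567,452)]).items():
    g=ground(c,[(219+u/4,115+v/4) for u,v in p],.032);print(n,np.round(g[:,:2],4).tolist(),np.round(g[:2].mean(0),4),np.hypot(*(g[1]-g[0])[:2]),np.degrees(np.arctan2(*(g[1]-g[0])[1::-1])))
print(np.round(ground(c,[(219+u/4,115+v/4) for u,v in [(157,142),(645,152),(622,458),(167,448)]],.006),4))
E
```

```text
b52 [[0.5433, -0.251], [0.5958, -0.254]] [ 0.5696 -0.2525  0.032 ] 0.05260479436508955 -3.244462852433164
b46 [[0.5495, -0.2206], [0.596, -0.2219]] [ 0.5728 -0.2212  0.032 ] 0.04650558053899349 -1.5129745165929065
b58 [[0.5424, -0.189], [0.6, -0.19], [0.572, -0.1895]] [ 0.5712 -0.1895  0.032 ] 0.057572303259095625 -0.9738274794852358
b64 [[0.5464, -0.1576], [0.6101, -0.159]] [ 0.5783 -0.1583  0.032 ] 0.06368799315366414 -1.2395508213231308
[[ 0.5277 -0.2719  0.006 ]
 [ 0.5312 -0.1366  0.006 ]
 [ 0.6226 -0.1381  0.006 ]
 [ 0.6186 -0.2751  0.006 ]]
```

>>> play_rows --steps '[[[0,0,0.006,0,0,0.145,0.087],[0,0,0.006,0,0,0.145,0.087],[0,0,0.006,0,0,0.145,0.087],[0,0,0.006,0,0,0.145,0.087],[0,0,0.006,0,0,0.145,0.087],[0,0,0.006,0,0,0.145,0.087],[0,0,0.006,0,0,0.145,0.087],[0,0,0.006,0,0,0.145,0.087],[0,0,0.006,0,0,0.145,0.08],[0,0,0.006,0,0,0.145,0.076],[0.0149,-0.0066,0,0,0,0.142,0.076],[0,0,0,0,0,0,0.076]]]'

```text
time_s: 9.55
tool_pos: [0.5691, -0.1877, 0.0947]
tool_rot: [-180.0, -0.1, 88.7]
force: [-0.3, 0.2, -0.7]
grip_width: 0.0765
grasp_force: 0.0
```

>>> play_rows --steps '[[[0,0,0.01,0,0,0,0.076],[0,0,0.015,0,0,0,0.076],[0,0,0,0,0,0,0.076]]]'

```text
time_s: 9.85
tool_pos: [0.5685, -0.1892, 0.0674]
tool_rot: [-179.8, -0.1, 88.7]
force: [-0.2, 0.6, -0.7]
grip_width: 0.0762
grasp_force: 0.0
```

>>> play_rows --steps '[[[0,0.0025,0.02,0,0,0,0.076],[0,0,0.015,0,0,0,0.076],[0,0,0.01,0,0,0,0.076],[0,0,0.006,0,0,0,0.076],[0,0,0.004,0,0,0,0.076],[0,0,0.002,0,0,0,0.076],[0,0,0,0,0,0,0.076]]]'

```text
time_s: 10.55
tool_pos: [0.5728, -0.1896, 0.013]
tool_rot: [180.0, -0.0, 88.6]
force: [-0.0, 0.1, 0.3]
grip_width: 0.0765
grasp_force: 0.0
```

>>> play_rows --force 20 --steps '[[[0,0,0.0025,0,0,0,0.076],[0,0,0.0015,0,0,0,0.07],[0,0,0,0,0,0,0.064],[0,0,0,0,0,0,0.058],[0,0,0,0,0,0,0.054],[0,0,0,0,0,0,0.05],[0,0,0,0,0,0,0.05],[0,0,0,0,0,0,0.05]]]'

```text
time_s: 11.35
tool_pos: [0.5726, -0.1896, 0.009]
tool_rot: [-180.0, -0.0, 88.6]
force: [-1.8, 0.4, 1.5]
grip_width: 0.0576
grasp_force: 20.0
```

>>> play_rows --steps '[[[0,0,-0.006,0,0,0,0.05],[0,0,-0.015,0,0,0,0.05],[0,0,-0.025,0,0,0,0.05],[0,0,-0.015,0,0,0,0.05],[0,-0.018,0,0,0,0,0.05],[0,-0.03,0,0,0,0,0.05],[0,-0.03,0,0,0,0,0.05],[0,-0.02,0,0,0,0,0.05],[0,0,0.01,0,0,0,0.05],[0,0,0.02,0,0,0,0.05],[0,0,0.015,0,0,0,0.05],[0,0,0.008,0,0,0,0.05]]]'

```text
time_s: 12.55
tool_pos: [0.475, -0.1869, 0.0159]
tool_rot: [-180.0, 0.0, 88.7]
force: [0.4, -0.4, -0.3]
grip_width: 0.0578
grasp_force: 20.0
```

>>> play_rows --steps '[[[0,0,0.005,0,0,0,0.05],[0,0,0,0,0,0,0.05]]]'

```text
time_s: 12.75
tool_pos: [0.4748, -0.1874, 0.0116]
tool_rot: [-180.0, 0.0, 88.6]
force: [0.0, -0.2, -1.6]
grip_width: 0.0582
grasp_force: 20.0
```

Bar is held; lower the last ~8 mm slowly to feel contact.

>>> play_rows --steps '[[[0,0,0.004,0,0,0,0.05],[0,0,0.002,0,0,0,0.05],[0,0,0.001,0,0,0,0.05],[0,0,0.001,0,0,0,0.05],[0,0,0,0,0,0,0.05]]]'

```text
time_s: 13.25
tool_pos: [0.4748, -0.1871, 0.0039]
tool_rot: [180.0, -0.0, 88.6]
force: [0.2, -1.0, -1.1]
grip_width: 0.0579
grasp_force: 20.0
```

>>> play_rows --steps '[[[0,0,0.0006,0,0,0,0.05],[0,0,0.0006,0,0,0,0.05],[0,0,0,0,0,0,0.05]]]'

```text
time_s: 13.55
tool_pos: [0.4748, -0.1872, 0.0029]
tool_rot: [180.0, -0.0, 88.6]
force: [-0.8, -0.0, 3.1]
grip_width: 0.0579
grasp_force: 20.0
```

>>> play_rows --steps '[[[0,0,0,0,0,0,0.064],[0,0,0,0,0,0,0.066],[0,0,0,0,0,0,0.066],[0,0,-0.01,0,0,0,0.066],[0,0,-0.025,0,0,0,0.066],[0,0,-0.025,0,0,-0.14,0.066],[0,0,0,0,0,-0.145,0.066],[0,0,0,0,0,-0.145,0.066],[0,0,0,0,0,-0.145,0.066],[0,0,0,0,0,-0.145,0.06],[0,0,0,0,0,-0.145,0.05],[0,0,0,0,0,-0.145,0.045]]]'

```text
time_s: 14.75
tool_pos: [0.4749, -0.1874, 0.0634]
tool_rot: [180.0, 0.0, 146.8]
force: [-0.1, 0.2, 0.2]
grip_width: 0.0512
grasp_force: 0.0
```

>>> play_rows --steps '[[[0,0,0,0,0,-0.145,0.045],[0,0,0,0,0,-0.145,0.045],[0,0,0,0,0,-0.145,0.045],[0,0,0,0,0,-0.126,0.045],[0,0,0,0,0,0,0.045],[0,0,0,0,0,0,0.045]]]'

```text
time_s: 15.35
tool_pos: [0.4748, -0.1874, 0.0631]
tool_rot: [180.0, 0.0, 178.4]
force: [0.2, -0.2, -0.1]
grip_width: 0.0448
grasp_force: 0.0
```

```bash
python3 - <<'E'
from h import *
c=read_camera("wrist");o=get_obs();print(o["time_s"],np.round(o["tool_pos"],4),np.round(o["tool_rot"],2),np.round(o["force"],2),o["grip_width"])
np.savez("w4.npz",**c)
q=project(c,[(.4748,-.1872,.026)])[0];print(q)
for d in silhouettes("wrist","bar_58_c"): print(round(float(d["p"]),2),np.round(d["extent"],1).tolist(),d["pixels"].sum())
im=c["frame"][:,:,::-1]
x0=int(np.clip(q[0],100,540));y0=int(np.clip(q[1],75,325));print(x0-100,y0-75)
cv2.imwrite("pics/w4c.png",cv2.resize(im[y0-75:y0+75,x0-100:x0+100],None,fx=4,fy=4,interpolation=cv2.INTER_CUBIC))
E
```

```text
15.4 [ 0.4748 -0.1873  0.063 ] [-1.8000e+02  3.0000e-02  1.7847e+02] [0.19 0.47 0.72] 0.044940656592544315
[319.80116028 230.07058959]
0.7 [118.5, 209.4, 172.9, 267.1] 2038
0.68 [302.6, 182.5, 337.0, 265.3] 2247
0.56 [411.7, 218.8, 463.5, 250.6] 936
0.3 [618.6, 185.2, 640.0, 196.3] 269
219 155
```

View pics/w4c.png

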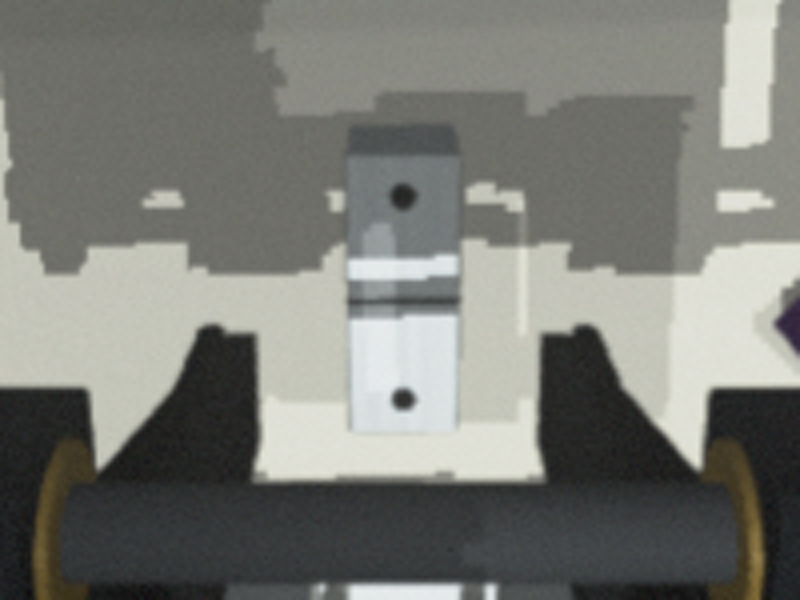

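>>> play_rows --force 15 --steps '[[[0,0,0.015,0,0,0,0.045],[0,0,0.02,0,0,0,0.045],[0,0,0.014,0,0,0,0.045],[0,0,0.006,0,0,0,0.045],[0,0,0.003,0,0,0,0.045],[0,0,0,0,0,0,0.035],[0,0,0,0,0,0,0.028],[0,0,0,0,0,0,0.022],[0,0,0,0,0,0,0.016],[0,0,0,0,0,0,0.016],[0,0,0,0,0,0,0.016]]]'

```text
time_s: 16.55
tool_pos: [0.4752, -0.1871, 0.0052]
tool_rot: [180.0, 0.1, 178.6]
force: [-0.2, 0.6, 3.8]
grip_width: 0.0219
grasp_force: 15.0
```

>>> play_rows --steps '[[[0,0,-0.01,0,0,0,0.016],[0,0,-0.03,0,0,0,0.016],[0.01,0,-0.04,0,0,0,0.016],[0.02,0,-0.04,0,0,0,0.016],[0.013,0.01,-0.03,0,0,0,0.016],[0.001,0.03,0,0,0,0,0.016],[0.001,0.04,0,0,0,0,0.016],[0.001,0.04,0,0,0,0,0.016],[0.001,0.04,0,0,0,0,0.016],[0.001,0.04,0,0,0,0,0.016],[0.001,0.04,0,0,0,0,0.016],[0.001,0.04,0,0,0,0,0.016]]]'

```text
time_s: 17.75
tool_pos: [0.431, 0.0951, 0.1551]
tool_rot: [180.0, 0.0, 178.6]
force: [1.0, 0.5, -0.6]
grip_width: 0.0215
grasp_force: 15.0
```

>>> play_rows --steps '[[[0.001,0.04,0,0,0,0,0.016],[0.001,0.04,0,0,0,0,0.016],[0.001,0.04,0,0,0,0,0.016],[0.001,0.04,0,0,0,0,0.016],[0.001,0.035,0,0,0,0,0.016],[0.001,0.02,0,0,0,0,0.016],[0,0,0,0,0,-0.146,0.016],[0,0,0,0,0,-0.146,0.016],[0,0,0,0,0,0,0.016],[0,0,0,0,0,0,0.016]]]'

```text
time_s: 18.75
tool_pos: [0.4308, 0.3081, 0.1548]
tool_rot: [-180.0, 0.0, -164.9]
force: [0.6, -0.3, -0.9]
grip_width: 0.0218
grasp_force: 15.0
```

>>> play_rows --steps '[[[-0.025,-0.003,0,0,0,-0.005,0.016],[-0.035,-0.0045,0,0,0,0,0.016],[-0.035,-0.0045,0,0,0,0,0.016],[-0.025,-0.003,0,0,0,0,0.016],[-0.014,-0.0015,0.01,0,0,0,0.016],[0,0,0.03,0,0,0,0.016],[0,0,0.03,0,0,0,0.016],[0,0,0.02,0,0,0,0.016],[0,0,0,0,0,0,0.016],[0,0,0,0,0,0,0.016]]]'

```text
time_s: 19.75
tool_pos: [0.5642, 0.3288, 0.0651]
tool_rot: [-180.0, 0.0, -164.5]
force: [0.8, 0.4, -1.1]
grip_width: 0.0219
grasp_force: 15.0
```

```bash
python3 - <<'E'
from h import *
c=read_camera("wrist");o=get_obs();print(o["time_s"],np.round(o["tool_pos"],4),np.round(o["tool_rot"],2),np.round(o["force"],2),o["grip_width"])
np.savez("w5.npz",**c)
q=project(c,[(.5674,.3279,.03)])[0];print(q)
im=c["frame"][:,:,::-1]
x0=int(np.clip(q[0],100,540));y0=int(np.clip(q[1],75,325))-20;print(x0-100,y0-75)
b=np.array([.5674,.3279]);a=np.deg2rad(15.4);R=np.array([[np.cos(a),-np.sin(a)],[np.sin(a),np.cos(a)]])
P=lambda x,y,z:np.r_[b+R@[x,y],z]
cr=cv2.resize(im[y0-75:y0+75,x0-100:x0+100],None,fx=4,fy=4,interpolation=cv2.INTER_CUBIC)
for u,v in project(c,[P(-.046,-.03,.038),P(-.046,.03,.038),P(-.048,.042,.038),P(-.048,-.042,.038),P(-.11,-.042,.038),P(-.11,.042,.038),P(-.03,.013,.008),P(-.03,-.013,.008)]): cv2.circle(cr,(int((u-x0+100)*4),int((v-y0+75)*4)),3,(0,0,255),1)
cv2.imwrite("pics/w5c.png",cr)
E
```

```text
19.8 [0.5649 0.3293 0.0662] [ 1.7998e+02  1.2000e-01 -1.6443e+02] [ 0.19  0.39 -1.61] 0.02167462430907894
[317.11539385 234.82241753]
217 139
```

View pics/w5c.png

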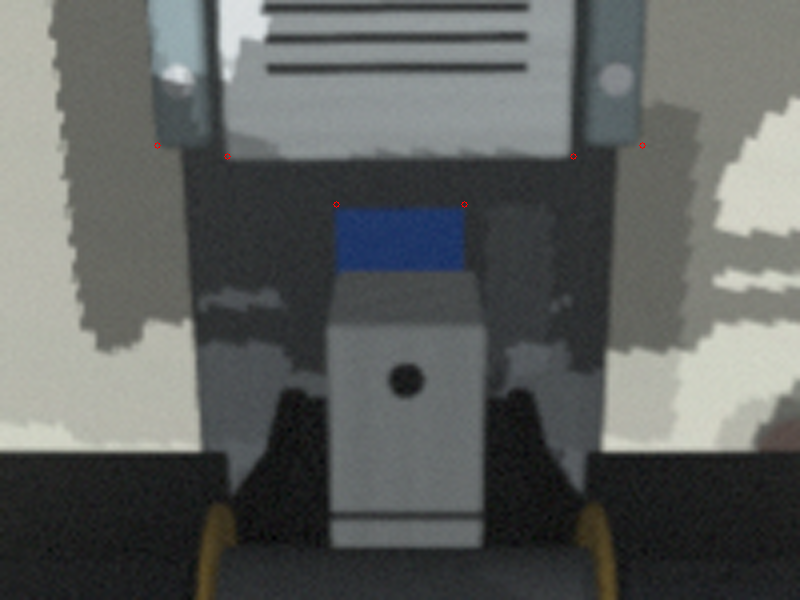

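>>> play_rows --steps '[[[0.001,-0.0015,0.01,0,0,0,0.016],[0,0,0.015,0,0,0,0.016],[0,0,0.01,0,0,0,0.016],[0,0,0.006,0,0,0,0.016],[0,0,0.003,0,0,0,0.016],[0,0,0.002,0,0,0,0.016],[0,0,0,0,0,0,0.016],[0,0,0,0,0,0,0.016]]]'

```text
time_s: 20.6
tool_pos: [0.5638, 0.3276, 0.0191]
tool_rot: [180.0, 0.0, -164.3]
force: [0.2, -0.2, -1.0]
grip_width: 0.0221
grasp_force: 15.0
```

>>> play_rows --steps '[[[0,0,0.003,0,0,0,0.016],[0,0,0.0015,0,0,0,0.016],[0,0,0.0007,0,0,0,0.016],[0,0,0.0005,0,0,0,0.016],[0,0,0,0,0,0,0.016]]]'

```text
time_s: 21.1
tool_pos: [0.5634, 0.3275, 0.0133]
tool_rot: [180.0, -0.0, -164.3]
force: [-1.4, -1.2, 1.2]
grip_width: 0.0217
grasp_force: 15.0
```

>>> play_rows --steps '[[[0,0,0.0004,0,0,0,0.016],[0,0,0.0003,0,0,0,0.016],[0,0,0,0,0,0,0.016]]]'

```text
time_s: 21.4
tool_pos: [0.5634, 0.3274, 0.0132]
tool_rot: [180.0, -0.0, -164.3]
force: [-3.4, -0.9, 5.7]
grip_width: 0.022
grasp_force: 15.0
```

>>> play_rows --steps '[[[0,0,-0.0005,0,0,0,0.026],[0,0,0,0,0,0,0.032],[0,0,0,0,0,0,0.036],[0,0,0,0,0,0,0.036],[0,0,-0.01,0,0,0,0.036],[0,0,-0.025,0,0,0,0.036],[0,0,-0.03,0,0,0,0.036],[0.02,0,0,0,0,0,0.02],[0.03,0,0,0,0,0,0],[0.02,0,0,0,0,0,0],[0,0,0.015,0,0,0,0],[0,0,0.013,0,0,0,0]]]'

```text
time_s: 22.6
tool_pos: [0.4966, 0.3091, 0.0499]
tool_rot: [179.9, 0.1, -164.3]
force: [-0.3, 0.3, -0.0]
grip_width: 0.0044
grasp_force: 0.0
```

>>> play_rows --steps '[[[0,0,0,0,0,0,0],[0,0,0,0,0,0,0],[0,0,0,0,0,0,0]]]'

```text
time_s: 22.9
tool_pos: [0.4969, 0.3086, 0.0498]
tool_rot: [-180.0, 0.0, -164.4]
force: [0.4, -0.2, 0.3]
grip_width: 0.0006
grasp_force: 0.0
```

```bash
python3 - <<'E'
from h import *
c=read_camera("top");im=c["frame"][:,:,::-1]
cv2.imwrite("pics/t6.png",im)
for n in ("vial_c","marker_c","amber_c","jaw","bar_58_c"): print(n,[(round(float(d["p"]),2),np.round(d["extent"]).tolist()) for d in silhouettes("top",n)][:4])
o=get_obs();print(o["time_s"],np.round(o["tool_pos"],4),np.round(o["force"],2))
E
```

```text
vial_c []
marker_c [(0.72, [274.0, 243.0, 317.0, 246.0])]
amber_c [(0.61, [215.0, 148.0, 238.0, 171.0])]
jaw []
bar_58_c [(0.75, [230.0, 186.0, 256.0, 242.0]), (0.64, [360.0, 220.0, 376.0, 237.0]), (0.48, [448.0, 218.0, 456.0, 240.0])]
23.2 [0.4963 0.3087 0.05  ] [ 0.54 -0.2  -0.22]
```

Press down to about 12 N and drag +x (tool −x).

>>> play_rows --steps '[[[0,0,0.008,0,0,0,0],[0,0,0.003,0,0,0,0],[0,0,0.001,0,0,0,0],[0,0,0.001,0,0,0,0],[0,0,0.0007,0,0,0,0],[0,0,0,0,0,0,0]]]'

```text
time_s: 23.8
tool_pos: [0.4981, 0.3091, 0.0384]
tool_rot: [179.9, 0.2, -164.4]
force: [-0.8, -1.8, 11.8]
grip_width: 0.0002
grasp_force: 5.7
```

>>> play_rows --steps '[[[-0.002,0,0,0,0,0,0],[-0.002,0,0,0,0,0,0],[-0.002,0,0,0,0,0,0],[-0.002,0,0,0,0,0,0],[-0.002,0,0,0,0,0,0],[-0.002,0,0,0,0,0,0],[0,0,0,0,0,0,0]]]'

```text
time_s: 24.5
tool_pos: [0.5095, 0.3123, 0.0384]
tool_rot: [179.9, 0.2, -164.4]
force: [-0.8, -2.3, 11.4]
grip_width: 0.0002
grasp_force: 5.8
```

>>> play_rows --steps '[[[-0.0015,0,0,0,0,0,0],[-0.0015,0,0,0,0,0,0],[-0.0015,0,0,0,0,0,0],[-0.0015,0,0,0,0,0,0],[0,0,0,0,0,0,0]]]'

```text
time_s: 25.0
tool_pos: [0.5111, 0.3128, 0.0383]
tool_rot: [180.0, -0.3, -164.3]
force: [-10.9, -5.9, 21.7]
grip_width: 0.0003
grasp_force: 10.6
```

>>> play_rows --steps '[[[0,0,-0.004,0,0,0,0],[0,0,-0.02,0,0,0,0],[-0.02,0,-0.03,0,0,0,0],[-0.02,0,-0.02,0,0,0,0],[0,0,0,0,0,0,0],[0,0,0,0,0,0,0],[0,0,0,0,0,0,0]]]'

```text
time_s: 25.7
tool_pos: [0.5502, 0.3236, 0.1082]
tool_rot: [-180.0, -0.2, -164.3]
force: [0.4, -0.6, -0.2]
grip_width: 0.0005
grasp_force: 0.0
```

```bash
python3 - <<'E'
from h import *
c=read_camera("wrist");o=get_obs();print(o["time_s"],np.round(o["tool_pos"],4),np.round(o["tool_rot"],2),np.round(o["force"],2),o["grip_width"])
np.savez("w7.npz",**c)
im=c["frame"][:,:,::-1]
b=np.array([.5674,.3279]);a=np.deg2rad(15.4);R=np.array([[np.cos(a),-np.sin(a)],[np.sin(a),np.cos(a)]])
P=lambda x,y,z:np.r_[b+R@[x,y],z]
q=project(c,[P(-.03,-.03,.038),P(-.03,.03,.038),P(-.048,.042,.038),P(-.048,-.042,.038),P(-.11,-.042,.038),P(-.11,.042,.038),P(-.028,.011,.034),P(-.028,-.011,.034)])
x0=int(q[:,0].mean());y0=max(75,int(q[:,1].mean())+15);print(np.round(q,1),x0,y0)
cr=cv2.resize(im[y0-75:y0+75,x0-100:x0+100],None,fx=4,fy=4,interpolation=cv2.INTER_CUBIC)
for u,v in q: cv2.circle(cr,(int((u-x0+100)*4),int((v-y0+75)*4)),3,(0,0,255),1)
cv2.imwrite("pics/w7c.png",cr)
E
```

```text
25.75 [0.5502 0.3237 0.1082] [-179.96   -0.19 -164.32] [ 0.86 -0.1  -0.09] 0.0005700103366579501
[[284.5 203. ]
 [353.  203.3]
 [367.8 183.2]
 [269.8 182.9]
 [266.3 106.5]
 [372.  106.9]
 [331.1 204.1]
 [306.4 204. ]] 318 189
```

View pics/w7c.png

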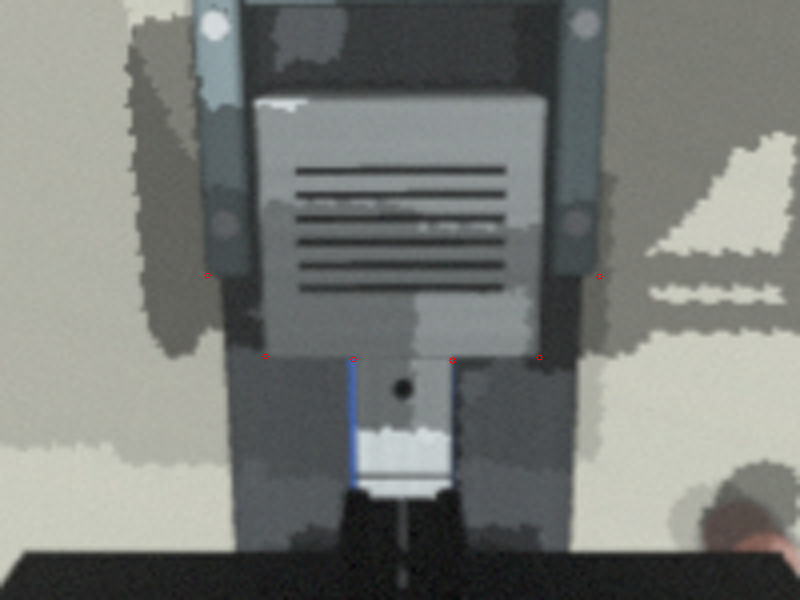

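>>> play_rows --steps '[[[0,0,-0.03,0,0,0,0],[0.02,0,-0.04,0,0,0,0],[0.04,0.02,-0.03,0,0,0,0],[0.04,0.03,0,0,0,0,0],[0.03,0.04,0,0,0,0,0],[0,0.04,0,0,0,0,0],[0,0.03,0,0,0,0,0],[0,0,0,0,0,0,0],[0,0,0,0,0,0,0]]]'

```text
time_s: 26.65
tool_pos: [0.3855, 0.4423, 0.2066]
tool_rot: [-179.9, -0.1, -164.2]
force: [0.3, 0.3, 0.1]
grip_width: 0.0006
grasp_force: 0.0
```

```bash
python3 - <<'E'
from h import *
c=read_camera("top");a=cv2.imread("pics/top0.png");b=c["frame"][:,:,::-1]
f=lambda i:cv2.resize(i[140:260,175:475],(800,320),interpolation=cv2.INTER_CUBIC)[:290]
cv2.imwrite("pics/t8.png",np.vstack([f(a),f(b)]))
o=get_obs();print(o["time_s"],np.round(o["tool_pos"],3),np.round(o["force"],2))
E
```

```text
26.7 [0.387 0.441 0.207] [ 0.53 -0.65 -0.12]
```

View pics/t8.png

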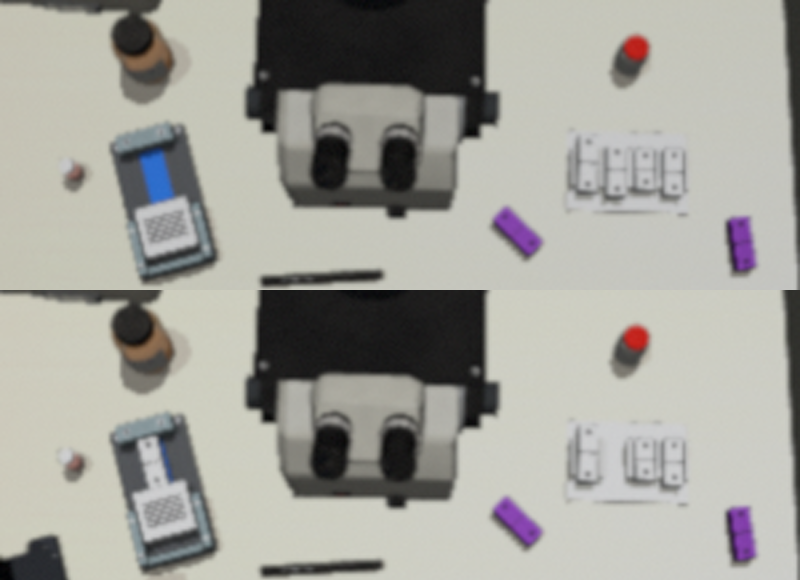

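The before and after pictures show the bar at about (150,460) between jaw and stop. The other three bars are in the rack, and the bottles, vial and marker have not moved.

```bash
python3 -c "
from cell import *
print(sign_off())"
```

```text
the job is handed in; nothing more can be done
None
```

The 58 mm bar lies in the bay along the blue strip with the jaw pushed fully home, the other three bars and the bystanders look unmoved in the final picture, and the job was handed in at about 27 s of the 72 s allowed.

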